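# Snug down the flap-lever clamp screw

## Task

The clamp screw on the storage bin's flap lever has worked loose. Take the orange flat driver out of its wooden stand, seat its blade in the slot of the brass screw and, keeping it seated, turn the screw clockwise until it reaches its stop and is firmly snug, without forcing it or leaning hard on it. Then put the driver back in its stand, standing upright as it was, and leave everything else on the bench where it is.

Things in the scene. Friction and masses are not known exactly. Their poses are not given: they have to be found in the camera images.
- driver: Flat screwdriver, 136 mm, 90 g, upright in its stand. Origin: centre of the blade's end; z up along it. Blade 14 mm wide along x, 2.2 mm thick along y, 12 mm high; shaft 7 mm thick to 60 mm above the origin; black collar 35 mm across, 60 to 66 mm; orange handle 22 x 22 mm square, sides facing x and y, 66 to 136 mm. Grip it hard (40 N or more, or it twists) about 105 mm above the origin.
- stand: Fixed wooden block 75 x 75 x 70 mm high. Origin: centre of its underside. A 23 mm square hole, 66 mm deep, goes down its middle; the driver hangs in it by its collar, which rests on the block's top, so that the blade's end is 10 mm above the bench. Any yaw of the driver fits.
- bin: Fixed white storage bin 170 x 220 mm, 98 mm high with its blue flap shut; on its +y side a steel lever with a red knob and an aluminium clamp block 56 x 50 mm, 93 mm high, with the brass screw on top. Origin: centre of the bin's underside; the screw's vertical axis is at x = 50, y = 150 mm in this frame. Nothing on it is higher than 107 mm.
- screw_slot (a point): Centre of the floor of the slot in the brass screw head, 99.5 mm above the bench; x runs along the slot and turns with the screw, z up. Head 23 mm across; slot 4 mm wide, 5 mm deep (head top 5 mm above this point), open at both ends: keep the blade near the middle. The blade has about 1 mm play to each side and turns 0.13 rad either way before it bears on the sides (0.3 under load).
- screw (a joint): Turn of the screw in rad, growing clockwise as seen from above; starts between 0.35 and 0.85, hard stop at 1.5. Turns with a steady friction of 0.03 N m, stays where left. It sits in a rubber bush: pressed, it sinks 1 mm per 4 N (press with 5 to 10 N, never 20); at the stop it winds up stiffly and springs back when eased. Snug is 0.15 to 0.25 N m felt about its axis; above 0.3 N m is forcing it.
- tumbler: Loose stainless steel tumbler 72 mm across, 110 mm high, on a blue coaster; origin at the centre of its underside. Leave alone.
- paperweight: Loose green glass paperweight 72 mm across, 45 mm high; origin at the centre of its underside. Leave alone.
- remote: Loose grey remote control 170 x 45 x 18 mm; origin at the centre of its underside. Leave alone.
- book: Loose green book 150 x 210 x 22 mm; origin at the centre of its underside. Leave alone.
- plant: Loose small pot plant, pot 90 mm across and 70 mm high, leaves to 130 mm; origin at the centre of its underside. Leave alone.
Not all that is in view belongs to the job. What is shaped like the driver but green or purple is not meant.

How it is judged:
By the outcome, as a careful person would: the job done as asked, in the order asked, and still so for the second after the job is handed in, with the robot touching nothing.
It also fails if it takes over 64 s, if anything falls off the work surface, if the arm or the gripper's body presses on something with over 40 N, if the wrist force passes 120 N, or if a joint passes its speed limit or range.

## Robot

A 6-joint arm with a two-finger parallel gripper is mounted at the origin on the work surface. World frame = base frame: x ahead of the robot, y to its left, z up, the work surface at z = 0. Lengths are in m, angles in degrees, forces in N, time in s.
With the tool pointing down it reaches from about 0.4 to 0.825 m from the base axis. Payload 7 kg.
Tool frame: the origin (TCP) lies between the finger pads; the fingertips stand 19 mm ahead of it and the grasp point (between the pads) is the TCP; y points along the fingers, x is the direction in which the jaws open and shut, and the axes are right-handed (so a half turn about y gives the same grasp; the last joint's range is limited). The gripper opens to 88 mm and grips with 3 to 60 N. Pads are 19 mm wide; open, the fingers measure 130 mm over their backs; the gripper's body (78 mm by 193 mm) begins 47 mm behind the grasp point.
Start: joints at [89.444, 20.546, 0.682, 0, -70.136, -16.507], TCP at [0.198, 0.645, 0.246] pointing down, gripper open.
Joint ranges: [-176.03, 176.03], [-82.01, 121.73], [-58.28, 71.71], [-173.87, 95.51], [-174.79, -0.11], [-173.66, 173.66]. Speed limits (degrees/s): [136.94, 136.94, 172.46, 180, 180, 180].

## Interface

Orientations are given as [roll, pitch, yaw] about the fixed x, y, z axes, in that order (R = Rz(yaw) Ry(pitch) Rx(roll)).
In Python, from plant import r gives the robot as it stands. The module is installed in compiled form; this text tells all that it offers.
- The arm moves only by the tool jog_arm, never from a script. Its argument "steps" is a list of rows, each a list of 5 numbers: the closure, from 0 (fully open) to 1 (shut), then the shift along the tool's x, y, z in m, then the turn about the tool's y in degrees. In form: [[jaw, x, y, z, turn], ...]. A call has 1 to 12 rows; each row shifts and turns the commanded pose from where the row before left it, along the tool's axes as they then stand; what a row does not reach is not made up. A row lasts 1/12 s, in which the tool goes at most 41.7 mm and 7.16 degrees, less where a joint would pass 70% of its speed; a pose out of reach is approached as far as the arm can. A call with a gripper value outside its range is refused whole. The fingers move at their own pace and stop on an object; "squeeze" is the grip in N (left out, the last holds). Time passes only in rows, so rows that do not move let the fingers close. It gives the time, the measured TCP pose, the force and the opening at its end, in the units of the state.
- r.get_state(): the state, without advancing time (a new reading comes with each control period).
- r.capture(name): name is "side" or "top"; returns a dict with "image" (480x640x3 uint8, red, green, blue), "vfov" (degrees; the focal length in pixels is half the picture's height over the tangent of half this angle, whatever the lens; pixels are square), "cx", "cy" (the principal point, pixels), "R" (3x3) and "t" (3): a world point X has camera coordinates R X + t. Camera axes: x right, y down, z forward; pixel columns grow to the right and rows downward; lengths in m; the calibration is good to about 2 mm. A picture is of the moment at which its call begins. There is no depth.
- r.close_job(): hands the job in, once; it reports no verdict.
The state is a dict: "time_s": time; "joints": joint angles; "qd": joint speeds; "joint_torque": joint torques, N m; "tcp_pos": TCP position; "eef_rot": TCP orientation; "contact_force": force on the tool from outside, world axes, zero at the start; "moment": the same for the moment, N m; "gripper_width": finger opening in m.
Only numpy, scipy, OpenCV 4.12 (cv2) and the standard library are available. Lean on these libraries where they do the work, as an engineer would, in place of code of your own. Each camera call takes 0.05 s, during which the arm holds its last target.

## Working session

There is one attempt and no reset: what is moved stays moved. The work goes in short steps, Python scripts to look and compute and a tool call to move; the robot and the scene stay as the last step left them, time stands still between calls to the robot, and variables do not carry over. Pictures are saved under pics/ and viewed, and the job is handed in when it is done.

Besides the shell and the picture viewer there is one more tool, called after "Call:" by a JSON object that holds its "fn" and its "kwargs", one argument or row to a line. jog_arm: Moves the arm, as the interface text tells. Its arguments: {"type":"object","properties":{"steps":{"type":"array","items":{"type":"array","items":{"type":"number"}}},"squeeze":{"type":"number"}},"required":["steps"]}

```bash
mkdir -p pics; python3 - <<'E'
from plant import r
import cv2,json,pickle
s=r.get_state();print({k:(v if not hasattr(v,'tolist') else v.tolist()) for k,v in s.items()})
for n in("side","top"):
    c=r.capture(n);cv2.imwrite(f"pics/{n}0.png",c["image"][:,:,::-1]);pickle.dump(c,open(f"{n}0.pkl","wb"))
    print(n,c["vfov"],c["cx"],c["cy"],c["R"],c["t"],[k for k in c])
E
```

```text
{'time_s': 0.0, 'joints': [89.44632188474456, 20.590554406536835, 0.6342544550198549, -0.018911082991137057, -70.13556535371997, -16.506274360498875], 'qd': [-0.035774604712606364, -0.12072597219594951, 0.019025957642359963, 0.0034291059671381, 0.056096321956601844, -0.05882933618869107], 'joint_torque': [0.0003209886108379578, -58.27134847640991, 29.305456280708313, 6.997084468603134, 0.006957204022910446, -0.00014933633337932406], 'tcp_pos': [0.1979292651900332, 0.6448575837536902, 0.24464005403279207], 'eef_rot': [-89.9909418927773, -0.09313075933083248, -107.06640000290511], 'contact_force': [-0.15995836838626767, -1.1100427237523898, 0.6764502271981723], 'moment': [-0.03585648496703108, 0.012265348249106897, -0.019636432463255676], 'gripper_width': 0.08752826425995747}
side 57.663338965088045 314.69715526349194 232.10195504654908 [[ 0.84596151 -0.53323748 -0.00262865]
 [-0.40384118 -0.63744435 -0.65618367]
 [ 0.34822611  0.55616768 -0.75459664]] [-0.52643055  0.2848789   1.03099557] ['image', 'vfov', 'cx', 'cy', 'R', 't']
top 48.67163426659343 308.31950580666967 246.7437568396287 [[ 0.01297975 -0.9997949   0.01554632]
 [-0.98315675 -0.01559528 -0.18209775]
 [ 0.18230285 -0.01292088 -0.98315753]] [-0.04490836  0.60350915  1.35832155] ['image', 'vfov', 'cx', 'cy', 'R', 't']
```

View pics/side0.png

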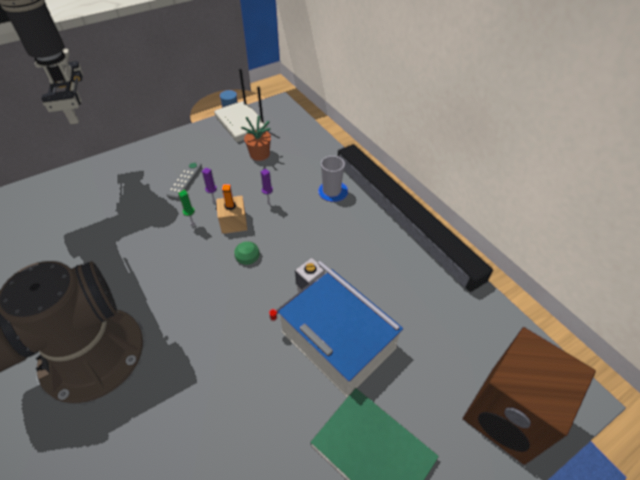

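View pics/top0.png

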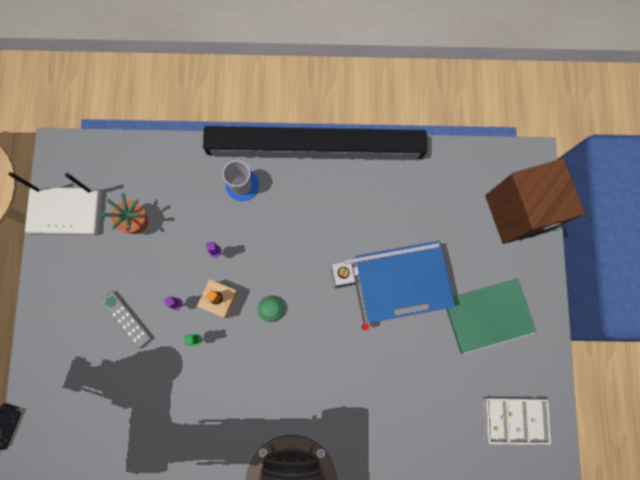

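Candidates in the top view: orange-handled driver in the wooden block at (215,297), green one at (192,340), purple ones at (173,302) and (213,249). The orange one in the block fits the description. I'll enlarge it and the screw.

```bash
python3 - <<'E'
import cv2,numpy as np
t=cv2.imread("pics/top0.png");s=cv2.imread("pics/side0.png")
def crop(im,x,y,w,h,k): return cv2.resize(im[y:y+h,x:x+w],None,fx=k,fy=k,interpolation=cv2.INTER_CUBIC)
a=np.hstack([crop(t,190,272,50,50,8),crop(t,320,240,50,50,8)])
cv2.imwrite("pics/topcrop.png",a)
a=np.hstack([crop(s,205,175,60,60,6.5),crop(s,285,245,60,60,6.5)])
cv2.imwrite("pics/sidecrop.png",a)
E
```

```text
(no output)
```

View pics/topcrop.png

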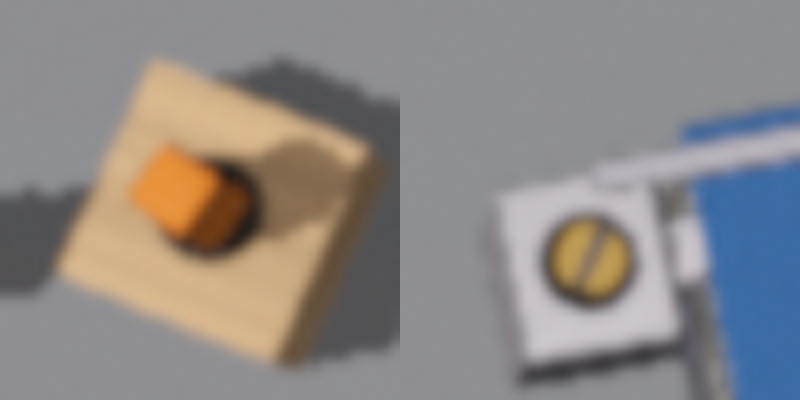

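View pics/sidecrop.png

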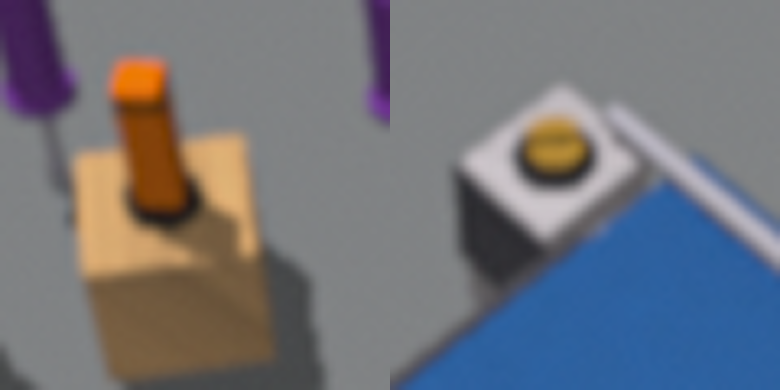

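```bash
cat > h.py <<'E'
import numpy as np,pickle,cv2
def load(n): return pickle.load(open(n,"rb"))
def K(c):
    f=240/np.tan(np.radians(c["vfov"]/2)); return f
def ray(c,u,v):
    f=K(c);d=np.array([(u-c["cx"])/f,(v-c["cy"])/f,1]);R=np.array(c["R"]);return -R.T@np.array(c["t"]),R.T@d
def at(c,u,v,z):
    o,d=ray(c,u,v);return o+d*(z-o[2])/d[2]
def proj(c,X):
    p=np.array(c["R"])@np.asarray(X)+c["t"];f=K(c);return f*p[0]/p[2]+c["cx"],f*p[1]/p[2]+c["cy"]
def cr(u,v,x0,y0,k): return x0+(u+.5)/k-.5,y0+(v+.5)/k-.5
E
python3 - <<'E'
from h import *
np.set_printoptions(precision=4,suppress=True)
t=load("top0.pkl");s=load("side0.pkl")
T1=lambda u,v,z:at(t,*cr(u,v,190,272,8),z)
T2=lambda u,v,z:at(t,*cr(u-400,v,320,240,8),z)
S1=lambda u,v,z:at(s,*cr(u,v,205,175,6.5),z)
S2=lambda u,v,z:at(s,*cr(u-390,v,285,245,6.5),z)
def quad(F,P,z):
    Q=np.array([F(*p,z) for p in P]);print(Q.mean(0),[ (round(1e3*np.linalg.norm(b-a),1),round(np.degrees(np.arctan2(*(b-a)[1::-1])),1)) for a,b in zip(Q,np.roll(Q,-1,0))])
print("stand");quad(T1,[(155,58),(372,150),(278,362),(60,272)],.07);quad(S1,[(75,155),(243,133),(260,255),(86,277)],.07)
print("handle");quad(T1,[(168,146),(226,178),(186,237),(131,197)],.146);quad(S1,[(117,60),(162,58),(166,98),(112,104)],.146)
print("screw",T2(591,260,.1045),S2(945-390+390,144,.1045))
print(S2(556,144,.1045))
a,b=T2(606,226,.1045),T2(579,288,.1045);print("slot",np.degrees(np.arctan2(*(b-a)[1::-1])))
a,b=S2(528,142,.1045),S2(586,137,.1045);print("slotS",np.degrees(np.arctan2(*(b-a)[1::-1])))
print("block");quad(T2,[(493,190),(652,172),(684,335),(525,362)],.093);quad(S2,[(562,85),(640,165),(548,242),(457,163)],.093)
E
```

```text
stand
[0.4635 0.1993 0.07  ] [(np.float64(77.2), np.float64(-112.0)), (np.float64(73.9), np.float64(158.1)), (np.float64(76.5), np.float64(68.7)), (np.float64(74.9), np.float64(-21.3))]
[0.4619 0.2    0.07  ] [(np.float64(75.1), np.float64(-21.6)), (np.float64(77.4), np.float64(-110.5)), (np.float64(74.8), np.float64(157.7)), (np.float64(76.4), np.float64(69.7))]
handle
[0.4631 0.1993 0.146 ] [(np.float64(20.5), np.float64(-117.7)), (np.float64(21.4), np.float64(148.0)), (np.float64(21.0), np.float64(55.4)), (np.float64(19.0), np.float64(-33.8))]
[0.4612 0.1984 0.146 ] [(np.float64(18.9), np.float64(-28.6)), (np.float64(25.0), np.float64(-111.1)), (np.float64(22.4), np.float64(156.9)), (np.float64(27.0), np.float64(61.3))]
screw [ 0.5308 -0.126   0.1045] [ 0.652  -0.2064  0.1045]
[ 0.5286 -0.1282  0.1045]
slot 156.7957555547592
slotS -26.22354075288393
block
[ 0.5309 -0.1261  0.093 ] [(np.float64(51.8), np.float64(-82.6)), (np.float64(53.7), np.float64(-169.1)), (np.float64(51.9), np.float64(100.5)), (np.float64(56.5), np.float64(10.7))]
[ 0.5269 -0.1276  0.093 ] [(np.float64(48.4), np.float64(-84.4)), (np.float64(49.2), np.float64(-166.8)), (np.float64(50.2), np.float64(101.7)), (np.float64(54.3), np.float64(11.0))]
```

```bash
cat >> h.py <<'E'
def tri(c1,p1,c2,p2):
    o1,d1=ray(c1,*p1);o2,d2=ray(c2,*p2)
    A=np.stack([d1,-d2],1);k=np.linalg.lstsq(A,o2-o1,rcond=None)[0]
    a=o1+k[0]*d1;b=o2+k[1]*d2;return (a+b)/2,np.linalg.norm(a-b)
E
cat > st.py <<'E'
from plant import r
import numpy as np,sys
np.set_printoptions(precision=4,suppress=True)
s=r.get_state();p=np.array(s["tcp_pos"]);y=s["eef_rot"][2]
print(s["time_s"],p,"rot",np.array(s["eef_rot"]),"F",np.array(s["contact_force"]),"M",np.array(s["moment"]),"w",s["gripper_width"],"j",np.array(s["joints"]))
if len(sys.argv)>3:
    g=np.array([float(a) for a in sys.argv[1:4]]);a=np.radians(float(sys.argv[4]) if len(sys.argv)>4 else y)
    d=g-p;print("tool x,y,z:",d@[np.cos(a),np.sin(a),0],-d[2],d@[-np.sin(a),np.cos(a),0])
E
python3 - <<'E'
from h import *
t=load("top0.pkl");s=load("side0.pkl")
for a,b in [((213,247),(266,172)),((172,301),(208,172)),((190,339),(185,194)),((213,296),(228,188))]: print(tri(t,a,s,b))
E
python3 st.py .4625 .199 .245 -120
```

```text
(array([0.585362  , 0.20294437, 0.13768075]), np.float64(0.0018382652074394952))
(array([0.44856586, 0.29887662, 0.13134775]), np.float64(0.0005688875295222485))
(array([0.35821813, 0.24975513, 0.13007562]), np.float64(0.0019452514581790481))
(array([0.46352967, 0.19653169, 0.14146804]), np.float64(0.003760178328861433))
0.1 [0.198  0.6449 0.2447] rot [ -89.9913   -0.0889 -107.071 ] F [ 0.0821  1.0452 -0.873 ] M [-0.0263 -0.0404 -0.0092] w 0.08735342867192239 j [ 89.4422  20.589    0.6376  -0.018  -70.1362 -16.5071]
tool x,y,z: 0.2538748031944109 -0.00031457887463018364 0.4520140637572682
```

Call:
{"fn": "jog_arm", "kwargs": {
  "steps": [
    [0.4,0,0,0,6.5],
    [0.4,0,0,0,6.5],
    [0.4,0.014,0,0.025,0],
    [0.4,0.014,0,0.025,0],
    [0.4,0.014,0,0.025,0],
    [0.4,0.014,0,0.025,0],
    [0.4,0.014,0,0.025,0],
    [0.4,0.014,0,0.025,0],
    [0.4,0.014,0,0.025,0],
    [0.4,0.014,0,0.025,0]
  ]
}}

```text
time_s: 0.93
tcp_pos: [0.3154, 0.4467, 0.2453]
eef_rot: [-90.0, -0.0, -120.1]
contact_force: [0.2, -0.6, -0.9]
gripper_width: 0.0524
```

```bash
python3 st.py .4625 .199 .245
```

```text
0.9333 [0.3154 0.4467 0.2453] rot [ -90.0009   -0.0286 -120.0594] F [ 0.1533 -0.5866 -0.8757] M [ 0.0349 -0.082   0.0208] w 0.052387598246121596 j [ 75.2966   8.52   -15.592   -0.0093 -65.9153 -15.3522]
tool x,y,z: 0.1406902252926856 0.00030088476088674376 0.2513282911126995
```

Call:
{"fn": "jog_arm", "kwargs": {
  "steps": [
    [0.4,0.014,0,0.025,0],
    [0.4,0.014,0,0.025,0],
    [0.4,0.014,0,0.025,0],
    [0.4,0.014,0,0.025,0],
    [0.4,0.014,0,0.025,0],
    [0.4,0.014,0,0.025,0],
    [0.4,0.014,0,0.025,0],
    [0.4,0.014,0,0.025,0],
    [0.4,0.014,0,0.025,0],
    [0.4,0.013,0,0.025,0],
    [0.4,0,0,0,0],
    [0.4,0,0,0,0]
  ]
}}

```text
time_s: 1.93
tcp_pos: [0.4621, 0.2013, 0.2452]
eef_rot: [-90.0, -0.0, -120.2]
contact_force: [-0.8, -0.3, 0.3]
gripper_width: 0.0527
```

```bash
python3 st.py .4625 .199 .115
```

```text
1.9333 [0.4621 0.2013 0.2452] rot [ -90.0197   -0.035  -120.2273] F [-0.763  -0.2962  0.3275] M [ 0.0552  0.0699 -0.023 ] w 0.05269402087836215 j [ 45.9013   4.3389 -20.4489  -0.0119 -65.2508  13.8763]
tool x,y,z: 0.0018013275953648459 0.1302298064627559 0.0015380994650286799
```

Call:
{"fn": "jog_arm", "kwargs": {
  "steps": [
    [0.4,0.0018,0,0.0015,0],
    [0.4,0,0.02,0,0],
    [0.4,0,0.025,0,0],
    [0.4,0,0.025,0,0],
    [0.4,0,0.025,0,0],
    [0.4,0,0.02,0,0],
    [0.4,0,0.015,0,0],
    [0.4,0,0,0,0],
    [0.4,0,0,0,0]
  ]
}}

```text
time_s: 2.68
tcp_pos: [0.4616, 0.2007, 0.1152]
eef_rot: [-90.0, -0.1, -120.0]
contact_force: [-0.4, -0.8, 0.5]
gripper_width: 0.0525
```

```bash
python3 st.py .4625 .199 .115; python3 - <<'E'
from plant import r
import cv2,numpy as np
a=r.capture("top")["image"][:,:,::-1][262:332,180:250];b=r.capture("side")["image"][:,:,::-1][150:250,190:290]
cv2.imwrite("pics/pre.png",np.hstack([cv2.resize(a,(400,400),interpolation=2),cv2.resize(b,(400,400),interpolation=2)]))
E
```

```text
2.6833 [0.4616 0.2007 0.1152] rot [ -90.0191   -0.1047 -119.9794] F [-0.3517 -0.7724  0.4954] M [ 0.0412 -0.0019 -0.0361] w 0.05248373577833405 j [ 45.9036  11.9143 -30.5824   0.0094 -47.6096  14.1106]
tool x,y,z: 0.0010484557643098329 0.00023965949092401295 0.0016255013572122616
```

View pics/pre.png

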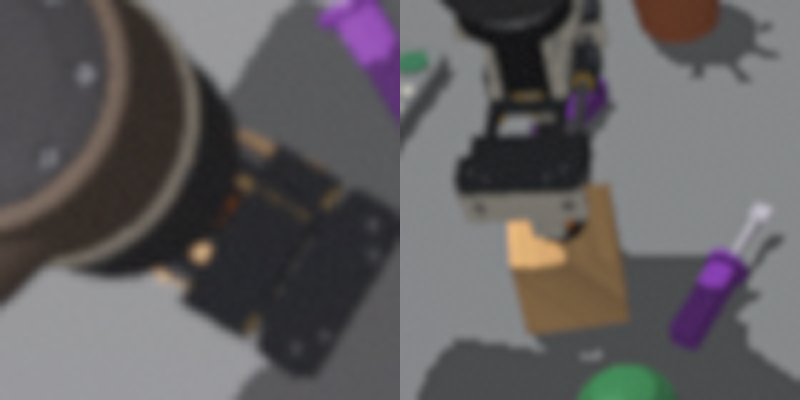

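```bash
python3 - <<'E'
from plant import r
import cv2,numpy as np
a=r.capture("top")["image"][:,:,::-1][220:380,130:290];b=r.capture("side")["image"][:,:,::-1][120:280,150:310]
cv2.imwrite("pics/pre2.png",np.hstack([cv2.resize(a,(400,400),interpolation=2),cv2.resize(b,(400,400),interpolation=2)]))
a=cv2.imread("pics/top0.png")[220:380,130:290];b=cv2.imread("pics/side0.png")[120:280,150:310]
cv2.imwrite("pics/pre0.png",np.hstack([cv2.resize(a,(400,400),interpolation=2),cv2.resize(b,(400,400),interpolation=2)]))
E
```

```text
(no output)
```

View pics/pre2.png

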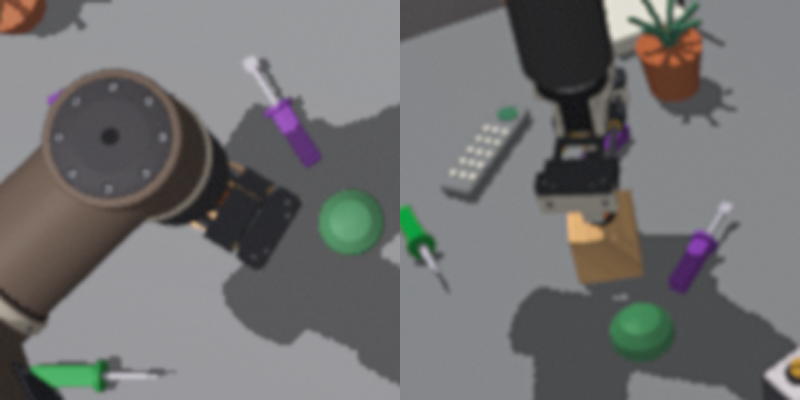

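View pics/pre0.png

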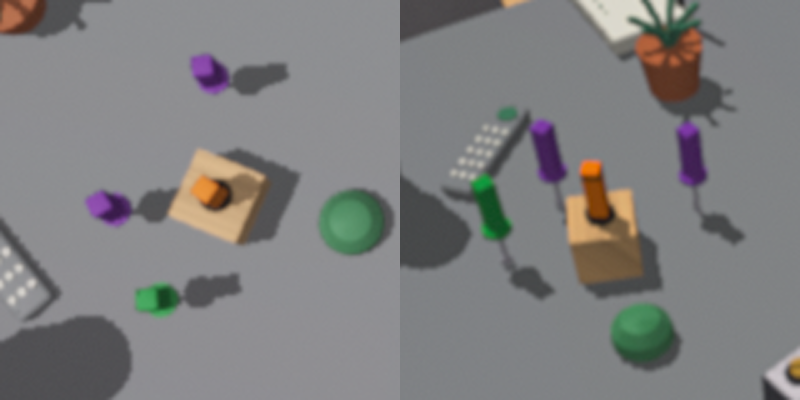

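The three decoy drivers, which stood on their tips with nothing under them, have toppled over. One of them, the green one, is nowhere near the arm. The orange driver's grasp is unaffected, so I'm gripping it.

Call:
{"fn": "jog_arm", "kwargs": {
  "steps": [
    [0.4,0.001,0,0.0015,0],
    [0.6,0,0,0,0],
    [0.8,0,0,0,0],
    [1,0,0,0,0],
    [1,0,0,0,0],
    [1,0,0,0,0],
    [1,0,0,0,0],
    [1,0,0,0,0]
  ],
  "squeeze": 50
}}

```text
time_s: 3.55
tcp_pos: [0.4631, 0.1988, 0.1157]
eef_rot: [-90.0, 0.0, -120.1]
contact_force: [-0.5, 0.4, 0.6]
gripper_width: 0.0216
```

```bash
python3 st.py .4625 .199 .245
```

```text
3.55 [0.4631 0.1988 0.1157] rot [ -89.9907    0.0152 -120.0569] F [-0.5204  0.3756  0.6484] M [ 0.1018 -0.0806 -0.047 ] w 0.021648738868297254 j [ 45.6023  11.875  -30.5635   0.0071 -47.5445  14.336 ]
tool x,y,z: 0.00013038761750880533 -0.12933494513690266 -0.0006560670169014291
```

Call:
{"fn": "jog_arm", "kwargs": {
  "steps": [
    [1,0,-0.01,0,0],
    [1,0,-0.02,0,0],
    [1,0,-0.025,0,0],
    [1,0,-0.025,0,0],
    [1,0,-0.025,0,0],
    [1,0,-0.02,0,0],
    [1,0,-0.015,0,0],
    [1,0,0,0,0],
    [1,0,0,0,0]
  ]
}}

```text
time_s: 4.3
tcp_pos: [0.463, 0.1988, 0.2566]
eef_rot: [-90.0, 0.1, -120.1]
contact_force: [-1.5, 0.3, -1.4]
gripper_width: 0.0219
```

```bash
python3 st.py .53 -.127 .25; python3 - <<'E'
from plant import r
import cv2,numpy as np,pickle
a=r.capture("top");b=r.capture("side");pickle.dump(b,open("lift_s.pkl","wb"));pickle.dump(a,open("lift_t.pkl","wb"))
a=a["image"][:,:,::-1][220:380,130:290];b=b["image"][:,:,::-1][110:210,180:280]
cv2.imwrite("pics/lift.png",np.hstack([cv2.resize(a,(400,400),interpolation=2),cv2.resize(b,(400,400),interpolation=2)]))
E
```

```text
4.3 [0.463  0.1988 0.2566] rot [ -89.9848    0.109  -120.0683] F [-1.4505  0.3175 -1.3614] M [-0.0191  0.0784  0.0197] w 0.021946607469281586 j [ 45.6022   3.7688 -19.5358  -0.0134 -66.586   14.3348]
tool x,y,z: 0.2484011646501919 0.006608207188653681 0.22121916995032548
```

View pics/lift.png

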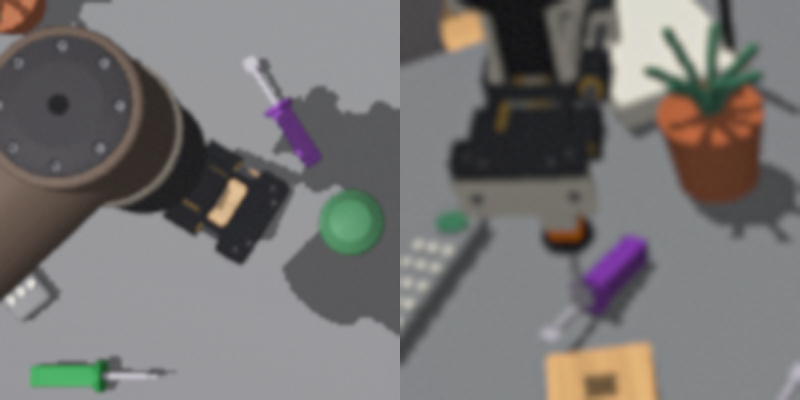

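Call:
{"fn": "jog_arm", "kwargs": {
  "steps": [
    [1,0.012,0,0.011,0],
    [1,0.024,0,0.0215,0],
    [1,0.025,0,0.022,0],
    [1,0.025,0,0.022,0],
    [1,0.025,0,0.022,0],
    [1,0.025,0,0.022,0],
    [1,0.025,0,0.022,0],
    [1,0.025,0,0.022,0],
    [1,0.025,0,0.022,0],
    [1,0.012,0,0.011,0],
    [1,0,0,0,0],
    [1,0,0,0,0]
  ]
}}

```text
time_s: 5.4
tcp_pos: [0.5215, -0.0943, 0.2541]
eef_rot: [-90.1, -0.1, -120.2]
contact_force: [-0.3, 0.3, -0.9]
gripper_width: 0.0216
```

```bash
python3 st.py .53 -.127 .25; python3 - <<'E'
from plant import r
import cv2,numpy as np,pickle
b=r.capture("side");pickle.dump(b,open("c_s.pkl","wb"))
cv2.imwrite("pics/c_full.png",b["image"][:,:,::-1]);
b=b["image"][:,:,::-1][190:290,240:340]
cv2.imwrite("pics/c.png",cv2.resize(b,(600,600),interpolation=2))
E
```

```text
5.4 [ 0.5215 -0.0943  0.2541] rot [ -90.1318   -0.0926 -120.203 ] F [-0.3034  0.3257 -0.9091] M [ 0.0395 -0.0188  0.0174] w 0.02156339299490973 j [ 10.9565   6.6123 -16.6611  -0.0185 -66.8868  48.8477]
tool x,y,z: 0.02402365382414612 0.004124458174578849 0.02376115447010139
```

View pics/c.png

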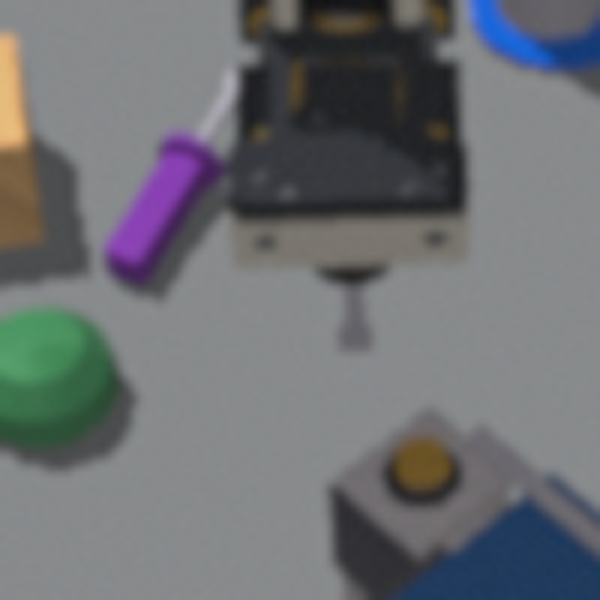

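```bash
python3 - <<'E'
from h import *
np.set_printoptions(precision=4,suppress=True)
for n,(x0,y0) in (("top0.pkl",(330,258)),("side0.pkl",(298,258))):
    c=load(n);im=c["image"][y0:y0+26,x0:x0+26]
    im=cv2.resize(im,None,fx=8,fy=8,interpolation=cv2.INTER_CUBIC).astype(int)
    m=((im[...,0]-im[...,2])>45).astype(np.uint8)
    k=cv2.findContours(m,0,2)[0];h=cv2.convexHull(np.vstack([q for q in k if len(q)>20]))
    e=cv2.fitEllipse(h);p=cr(*e[0],x0,y0,8);print(n,p,e,at(c,*p,.1045))
    # slot: dark within ellipse
    g=cv2.GaussianBlur(im.astype(np.float32).sum(2),(5,5),0)
    yy,xx=np.mgrid[:g.shape[0],:g.shape[1]]
    M=np.zeros(g.shape,np.uint8);cv2.ellipse(M,(e[0],(e[1][0]*.75,e[1][1]*.75),e[2]),1,-1)
    P=np.array([at(c,*cr(x,y,x0,y0,8),.1045)[:2] for x,y in zip(xx[M>0],yy[M>0])]);P0=at(c,*p,.1045)[:2]
    v=g[M>0];w=np.clip(np.percentile(v,60)-v,0,None)
    mu=(w[:,None]*P).sum(0)/w.sum();C=np.cov((P-mu).T,aweights=w);ev,V=np.linalg.eigh(C);d=V[:,1];print("slot",np.degrees(np.arctan2(d[1],d[0])),ev**.5,mu)
s=load("c_s.pkl");print("tip proj",proj(s,[.5215,-.0943,.1484]),"seen",cr(355,349,240,190,6))
E
```

```text
top0.pkl (343.36528491973877, 271.9222583770752) ((110.42227935791016, 114.87806701660156), (75.76664733886719, 79.64934539794922), 119.28392028808594) [ 0.5311 -0.1258  0.1045]
slot 157.223988798641 [0.0027 0.0061] [ 0.5311 -0.1258]
side0.pkl (309.95113945007324, 266.7047929763794) ((99.10911560058594, 73.13834381103516), (70.6775894165039, 78.59630584716797), 97.08267211914062) [ 0.5283 -0.1279  0.1045]
slot 150.71693054859904 [0.0044 0.005 ] [ 0.5277 -0.128 ]
tip proj (np.float64(299.9859965138955), np.float64(247.49596489089333)) seen (298.75, 247.75)
```

Call:
{"fn": "jog_arm", "kwargs": {
  "steps": [
    [1,0,0,0,-3.3],
    [1,0,0,0,-3.4],
    [1,0,0,0,0]
  ]
}}

```text
time_s: 5.7
tcp_pos: [0.5219, -0.0923, 0.2552]
eef_rot: [-90.0, -0.0, -113.1]
contact_force: [0.2, -0.1, -0.8]
gripper_width: 0.0218
```

```bash
python3 st.py .531 -.127 .222
```

```text
5.7 [ 0.5219 -0.0923  0.2552] rot [ -90.04     -0.0116 -113.1387] F [ 0.1973 -0.0825 -0.8308] M [ 0.0315  0.0075 -0.013 ] w 0.021824260577200282 j [ 11.1766   6.5016 -16.649   -0.0141 -66.889   55.6903]
tool x,y,z: 0.0283321020319659 0.03318271746475718 0.021990947190118085
```

Call:
{"fn": "jog_arm", "kwargs": {
  "steps": [
    [1,0.01,0,0.007,0],
    [1,0.012,0,0.01,0],
    [1,0.0063,0.01,0.005,0],
    [1,0,0.013,0,0],
    [1,0,0.01,0,0],
    [1,0,0,0,0],
    [1,0,0,0,0],
    [1,0,0,0,0]
  ]
}}

```text
time_s: 6.37
tcp_pos: [0.5314, -0.1278, 0.2228]
eef_rot: [-90.0, -0.0, -113.4]
contact_force: [1.2, 0.5, -0.2]
gripper_width: 0.0218
```

```bash
python3 st.py .531 -.127 .222; python3 - <<'E'
from plant import r
import cv2,numpy as np,pickle
b=r.capture("side");pickle.dump(b,open("d_s.pkl","wb"))
b=b["image"][:,:,::-1][230:290,280:340]
a=r.capture("top")["image"][:,:,::-1][230:310,300:380]
cv2.imwrite("pics/d.png",np.hstack([cv2.resize(b,(500,500),interpolation=2),cv2.resize(a,(300,500),interpolation=2)]))
E
```

```text
6.3667 [ 0.5314 -0.1278  0.2228] rot [ -89.983    -0.008  -113.3551] F [ 1.1725  0.4915 -0.2343] M [-0.0185 -0.0027  0.0247] w 0.021787714022823694 j [  7.0273   9.433  -17.5643   0.0174 -62.992   59.6097]
tool x,y,z: -0.0006142078548200651 0.0008252770307612678 -0.0007067415159998034
```

View pics/d.png

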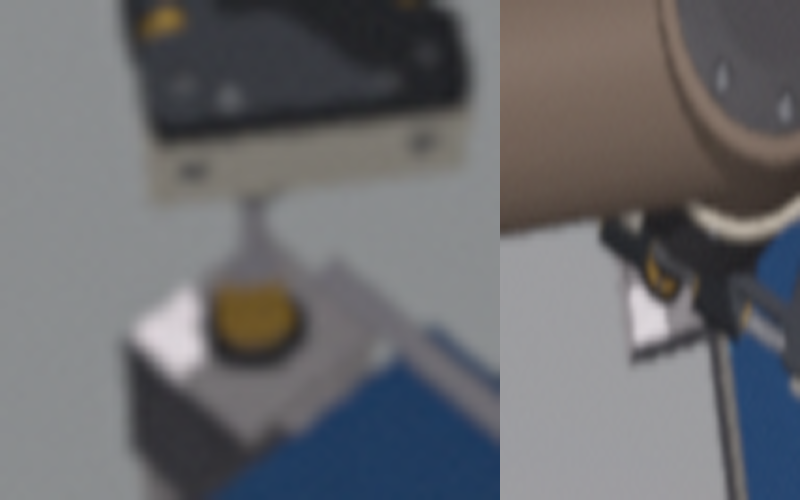

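```bash
python3 - <<'E'
from h import *
c=load("d_s.pkl");im=c["image"][245:285,290:330][:,:,::-1]
im=cv2.resize(im,(800,800)[:2] and (600,600),interpolation=2)
im=np.clip((im.astype(float)-40)*1.6,0,255).astype(np.uint8)
cv2.imwrite("pics/d2.png",im)
for P in ([.5314,-.1278,.1171],[.5314,-.1278,.1045],[.5311,-.126,.1045],[.5283,-.128,.1045]):
    u,v=proj(c,P);print(P,(u,v),((u-290+.5)*15,(v-245+.5)*15))
a=np.radians(-23.4)
for sgn in(-1,1):
    u,v=proj(c,np.array([.5314,-.1278,.1171])+sgn*.007*np.array([np.cos(a),np.sin(a),0]));print("blade end",((u-290+.5)*15,(v-245+.5)*15))
E
```

```text
[0.5314, -0.1278, 0.1171] (np.float64(310.96421304426184), np.float64(263.00972103230254)) (np.float64(321.9631956639276), np.float64(277.64581548453805))
[0.5314, -0.1278, 0.1045] (np.float64(311.0110495497557), np.float64(266.11525395286594)) (np.float64(322.66574324633524), np.float64(324.2288092929891))
[0.5311, -0.126, 0.1045] (np.float64(310.5182536945353), np.float64(265.6673385484856)) (np.float64(315.27380541802955), np.float64(317.5100782272838))
[0.5283, -0.128, 0.1045] (np.float64(309.97692294702944), np.float64(266.7180232760382)) (np.float64(307.15384420544154), np.float64(333.27034914057293))
blade end (np.float64(279.085217037192), np.float64(283.04194819014185))
blade end (np.float64(364.78513305367585), np.float64(272.25673548900716))
```

View pics/d2.png

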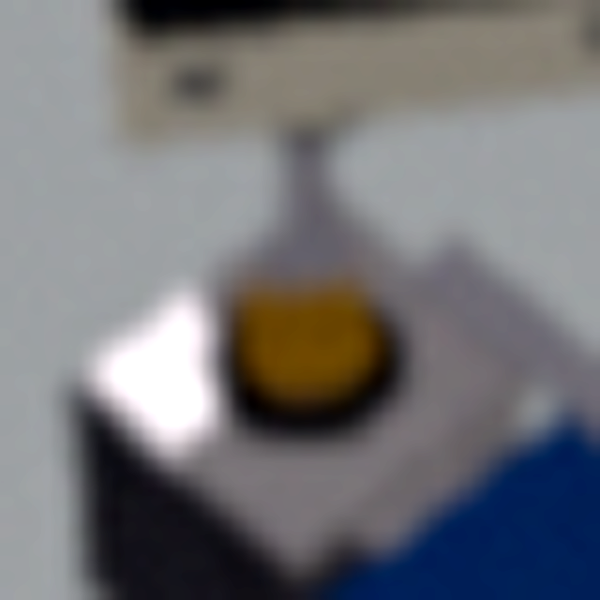

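Call:
{"fn": "jog_arm", "kwargs": {
  "steps": [
    [1,-0.0007,0,-0.0004,0],
    [1,0,0.003,0,0],
    [1,0,0.003,0,0],
    [1,0,0.003,0,0],
    [1,0,0.002,0,0],
    [1,0,0.001,0,0],
    [1,0,0.001,0,0],
    [1,0,0.001,0,0],
    [1,0,0,0,0],
    [1,0,0,0,0]
  ]
}}

```text
time_s: 7.3
tcp_pos: [0.5311, -0.1272, 0.2088]
eef_rot: [-90.0, -0.0, -113.4]
contact_force: [-1.7, -0.4, 1.8]
gripper_width: 0.0215
```

```bash
python3 st.py .5313 -.127 .2052
```

```text
7.3 [ 0.5311 -0.1272  0.2088] rot [ -89.9928   -0.0062 -113.3574] F [-1.7159 -0.3525  1.8492] M [0.1179 0.62   0.0104] w 0.021477857929974538 j [  7.0956  10.0516 -18.7452   0.0102 -61.2001  59.5421]
tool x,y,z: -0.000293758938494016 0.0036365070214957607 0.00010466791473197928
```

Call:
{"fn": "jog_arm", "kwargs": {
  "steps": [
    [1,0,0,0,0]
  ]
}}

```text
time_s: 7.38
tcp_pos: [0.5311, -0.1272, 0.2088]
eef_rot: [-90.0, -0.0, -113.4]
contact_force: [-0.8, 0.5, 1.9]
gripper_width: 0.0217
```

```bash
python3 st.py .5313 -.127 .2052; python3 - <<'E'
from plant import r
import cv2,numpy as np,pickle
b=r.capture("side");pickle.dump(b,open("e_s.pkl","wb"))
im=cv2.resize(b["image"][245:285,290:330][:,:,::-1],(600,600),interpolation=2)
im=np.clip((im.astype(float)-40)*1.6,0,255).astype(np.uint8)
cv2.imwrite("pics/e2.png",im)
E
python3 st.py
```

```text
7.3833 [ 0.5311 -0.1272  0.2088] rot [ -89.9903   -0.0021 -113.3616] F [-0.8075  0.488   1.909 ] M [0.107  0.6753 0.0633] w 0.021684061618067713 j [  7.0945  10.0502 -18.749    0.0077 -61.1935  59.5402]
tool x,y,z: -0.0002927612030647501 0.0036148538778763284 0.00011149379844655736
7.4333 [ 0.5311 -0.1272  0.2088] rot [ -89.9942   -0.003  -113.3608] F [-1.5619 -0.545   2.4148] M [0.1263 0.7079 0.02  ] w 0.02198281895641568 j [  7.0952  10.0526 -18.752    0.0063 -61.1919  59.541 ]
```

View pics/e2.png

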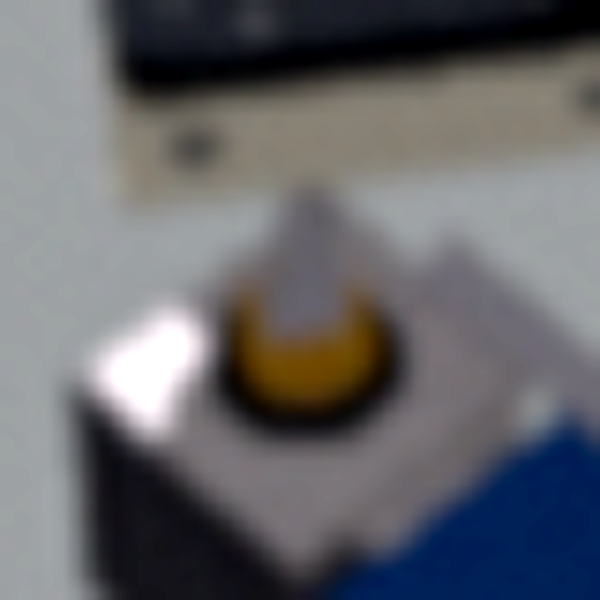

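Call:
{"fn": "jog_arm", "kwargs": {
  "steps": [
    [1,0,0.0005,0,0],
    [1,0,0.0005,0,0],
    [1,0,0,0,0],
    [1,0,0,0,0],
    [1,0,0,0,0]
  ]
}}

```text
time_s: 7.85
tcp_pos: [0.5313, -0.127, 0.2074]
eef_rot: [-90.0, 0.0, -113.4]
contact_force: [0.3, 1.1, -1.2]
gripper_width: 0.0218
```

```bash
python3 st.py .5313 -.127 .2052
```

```text
7.85 [ 0.5313 -0.127   0.2074] rot [ -89.9949    0.0128 -113.3606] F [ 0.255   1.0965 -1.2075] M [ 0.4403 -0.3476  0.0136] w 0.02182816743021465 j [  7.1037  10.1317 -18.8355  -0.0096 -61.022   59.5404]
tool x,y,z: -3.287259856537868e-05 0.0022242107650143894 1.9273784787784617e-05
```

Call:
{"fn": "jog_arm", "kwargs": {
  "steps": [
    [1,0,0.001,0,0],
    [1,0,0.001,0,0],
    [1,0,0.0005,0,0],
    [1,0,0.0005,0,0],
    [1,0,0,0,0],
    [1,0,0,0,0]
  ]
}}

```text
time_s: 8.35
tcp_pos: [0.5312, -0.1271, 0.2046]
eef_rot: [-90.0, 0.0, -113.4]
contact_force: [1.0, 2.3, 0.5]
gripper_width: 0.0219
```

```bash
python3 st.py .5313 -.127 .2052
```

```text
8.35 [ 0.5312 -0.1271  0.2046] rot [ -89.9868    0.0127 -113.363 ] F [0.9653 2.2896 0.5022] M [ 0.8682 -0.2804 -0.0136] w 0.021943195059371905 j [  7.0995  10.2607 -19.0679  -0.0049 -60.6536  59.5399]
tool x,y,z: -0.00011499235855202855 -0.0005558131965721913 3.379121228852836e-05
```

Call:
{"fn": "jog_arm", "kwargs": {
  "steps": [
    [1,-0.0006,0,0,0],
    [1,0,0.0005,0,0],
    [1,0,0.0005,0,0],
    [1,0,0.0003,0,0],
    [1,0,0,0,0],
    [1,0,0,0,0]
  ]
}}

```text
time_s: 8.85
tcp_pos: [0.5313, -0.1268, 0.2036]
eef_rot: [-90.0, -0.0, -113.4]
contact_force: [-0.3, -1.0, 5.0]
gripper_width: 0.0217
```

```bash
python3 st.py .5313 -.127 .2052
```

```text
8.85 [ 0.5313 -0.1268  0.2036] rot [ -89.9839   -0.0142 -113.3611] F [-0.3473 -1.014   4.9701] M [-0.159   0.4141  0.0479] w 0.021722968147489363 j [  7.1439  10.3191 -19.1587   0.0234 -60.5155  59.4834]
tool x,y,z: 0.0001630187107420914 -0.0016346009073201218 3.864347095662309e-05
```

Call:
{"fn": "jog_arm", "kwargs": {
  "steps": [
    [1,0,0,0,3],
    [1,0,0,0,3],
    [1,0,0,0,3],
    [1,0,0,0,3],
    [1,0,0,0,3],
    [1,0,0,0,3],
    [1,0,0,0,3],
    [1,0,0,0,3],
    [1,0,0,0,3],
    [1,0,0,0,3],
    [1,0,0,0,0]
  ]
}}

```text
time_s: 9.77
tcp_pos: [0.5314, -0.1268, 0.2035]
eef_rot: [-90.0, -0.0, -143.5]
contact_force: [-1.3, -0.3, 3.6]
gripper_width: 0.0218
```

```bash
python3 st.py .5313 -.127 .2052
```

```text
9.7667 [ 0.5314 -0.1268  0.2035] rot [ -89.979    -0.0043 -143.4898] F [-1.2976 -0.2941  3.6356] M [-0.2774  0.4096 -0.0317] w 0.02176342814656688 j [  7.1489  10.3248 -19.1602   0.0234 -60.5085  29.3497]
tool x,y,z: 0.00018289100486188191 -0.0016963223215182566 0.00013117253788529485
```

Call:
{"fn": "jog_arm", "kwargs": {
  "steps": [
    [1,0,0.0004,0,3],
    [1,0,0,0,3],
    [1,0,0,0,3],
    [1,0,0,0,3],
    [1,0,0,0,0],
    [1,0,0,0,0]
  ]
}}

```text
time_s: 10.27
tcp_pos: [0.5312, -0.1269, 0.2032]
eef_rot: [-90.0, -0.0, -155.3]
contact_force: [-1.7, -0.5, 6.1]
gripper_width: 0.0221
```

```bash
python3 st.py .5313 -.127 .2052;python3 - <<'E'
from plant import r
import cv2,numpy as np,pickle
b=r.capture("side");pickle.dump(b,open("f_s.pkl","wb"))
im=cv2.resize(b["image"][245:285,290:330][:,:,::-1],(600,600),interpolation=2)
im=np.clip((im.astype(float)-40)*1.6,0,255).astype(np.uint8)
cv2.imwrite("pics/f2.png",im)
E
python3 st.py
```

```text
10.2667 [ 0.5312 -0.1269  0.2032] rot [ -89.979    -0.0259 -155.2617] F [-1.719  -0.5079  6.0817] M [-0.3304  0.7687  0.0554] w 0.022075154651096926 j [  7.144   10.3373 -19.1973   0.032  -60.4838  17.5785]
tool x,y,z: -9.146719085835832e-05 -0.0020432238722892515 0.00014834549615484603
10.3167 [ 0.5312 -0.1269  0.2032] rot [ -89.9813   -0.025  -155.25  ] F [-2.2476 -0.1905  6.5638] M [-0.3102  0.8066  0.0441] w 0.02178700097964458 j [  7.1424  10.3377 -19.1963   0.0292 -60.4841  17.5932]
```

View pics/f2.png

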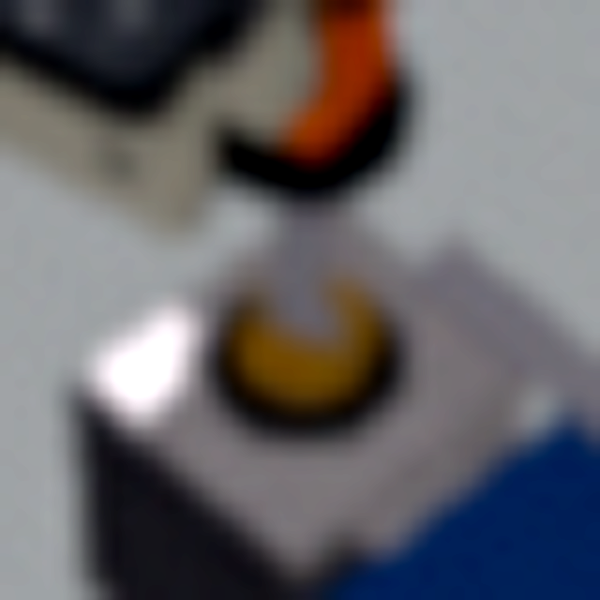

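Call:
{"fn": "jog_arm", "kwargs": {
  "steps": [
    [1,0.0003,0,0,2],
    [1,0,0,0,2],
    [1,0,0,0,2],
    [1,0,0,0,2],
    [1,0,0,0,0],
    [1,0,0,0,0]
  ]
}}

```text
time_s: 10.82
tcp_pos: [0.5309, -0.127, 0.2032]
eef_rot: [-90.0, -0.0, -163.3]
contact_force: [-1.5, 0.1, 4.5]
gripper_width: 0.022
```

```bash
python3 st.py
```

```text
10.8167 [ 0.5309 -0.127   0.2032] rot [ -89.9774   -0.0156 -163.2557] F [-1.4562  0.1041  4.5099] M [-0.2303  0.6726 -0.0066] w 0.02195617073299258 j [  7.1355  10.3154 -19.2225   0.0286 -60.4737   9.5947]
```

Call:
{"fn": "jog_arm", "kwargs": {
  "steps": [
    [1,0.0002,0.0002,0,2],
    [1,0,0,0,2],
    [1,0,0,0,0],
    [1,0,0,0,0]
  ]
}}

```text
time_s: 11.15
tcp_pos: [0.5308, -0.127, 0.203]
eef_rot: [-90.0, -0.0, -167.3]
contact_force: [-1.4, -1.1, 5.8]
gripper_width: 0.0218
```

```bash
python3 st.py
```

```text
11.15 [ 0.5308 -0.127   0.203 ] rot [ -89.9748   -0.0029 -167.2555] F [-1.3569 -1.0944  5.8361] M [-0.1551  0.7731  0.0022] w 0.021772252903507577 j [  7.1308  10.3055 -19.2519   0.0292 -60.4431   5.5994]
```

Call:
{"fn": "jog_arm", "kwargs": {
  "steps": [
    [1,0,0,0,1.5],
    [1,0,0,0,0],
    [1,0,0,0,0]
  ]
}}

```text
time_s: 11.4
tcp_pos: [0.5308, -0.1271, 0.203]
eef_rot: [-90.0, -0.0, -168.7]
contact_force: [-1.9, -0.7, 5.1]
gripper_width: 0.0219
```

```bash
python3 st.py
```

```text
11.4 [ 0.5308 -0.1271  0.203 ] rot [ -89.9738   -0.007  -168.7484] F [-1.9433 -0.691   5.1174] M [-0.142   0.7428  0.0645] w 0.02193604918246233 j [  7.1319  10.3049 -19.2538   0.0306 -60.4464   4.1047]
```

```bash
cat > av.py <<'E'
from plant import r
import numpy as np
np.set_printoptions(precision=3,suppress=True)
L=[]
for i in range(5):
    r.capture("side");s=r.get_state();L.append(np.r_[s["contact_force"],s["moment"]])
print(s["time_s"],np.array(s["tcp_pos"]),s["eef_rot"][2],"FM",np.mean(L,0),"Mz",np.array(L)[:,5])
E
python3 av.py
```

```text
11.65 [ 0.531 -0.127  0.203] -168.73949219294985 FM [-1.645 -0.837  5.81  -0.149  0.72  -0.003] Mz [ 0.016  0.019 -0.023  0.002 -0.029]
```

Call:
{"fn": "jog_arm", "kwargs": {
  "steps": [
    [1,0,0,0,1.5],
    [1,0,0,0,1.5],
    [1,0,0,0,0]
  ]
}}

```text
time_s: 11.9
tcp_pos: [0.5307, -0.1271, 0.203]
eef_rot: [-90.0, -0.0, -171.8]
contact_force: [-1.9, -0.4, 5.6]
gripper_width: 0.0219
```

```bash
python3 av.py
```

```text
12.15 [ 0.531 -0.127  0.203] -171.74115715675134 FM [-2.152 -0.453  5.923 -0.186  0.804  0.05 ] Mz [ 0.067  0.122  0.02   0.044 -0.003]
```

Call:
{"fn": "jog_arm", "kwargs": {
  "steps": [
    [1,0,0,0,1.5],
    [1,0,0,0,1],
    [1,0,0,0,0]
  ]
}}

```text
time_s: 12.4
tcp_pos: [0.5307, -0.1271, 0.203]
eef_rot: [-90.0, -0.0, -174.3]
contact_force: [-1.1, 0.1, 6.2]
gripper_width: 0.0216
```

```bash
python3 av.py
```

```text
12.65 [ 0.531 -0.127  0.203] -174.24166472646826 FM [-2.078 -0.622  5.866 -0.172  0.819  0.021] Mz [ 0.032  0.007 -0.004  0.068  0.001]
```

Call:
{"fn": "jog_arm", "kwargs": {
  "steps": [
    [1,0,0,0,1.5],
    [1,0,0,0,1],
    [1,0,0,0,0]
  ]
}}

```text
time_s: 12.9
tcp_pos: [0.5306, -0.127, 0.203]
eef_rot: [-90.0, -0.0, -176.8]
contact_force: [-1.1, -1.0, 6.7]
gripper_width: 0.0218
```

```bash
python3 av.py
```

```text
13.15 [ 0.531 -0.127  0.203] -176.73942116463087 FM [-2.197 -0.432  6.121 -0.119  0.891  0.064] Mz [0.055 0.098 0.062 0.036 0.068]
```

Call:
{"fn": "jog_arm", "kwargs": {
  "steps": [
    [1,0,0,0,1.5],
    [1,0,0,0,0],
    [1,0,0,0,0]
  ]
}}

```text
time_s: 13.4
tcp_pos: [0.5306, -0.127, 0.203]
eef_rot: [-90.0, -0.0, -178.2]
contact_force: [-1.7, -0.7, 5.9]
gripper_width: 0.0219
```

```bash
python3 av.py
```

```text
13.65 [ 0.531 -0.127  0.203] -178.23749837170388 FM [-1.943 -0.491  6.569 -0.083  0.922  0.091] Mz [0.094 0.11  0.077 0.103 0.072]
```

Call:
{"fn": "jog_arm", "kwargs": {
  "steps": [
    [1,0.0003,0,0,1.5],
    [1,0,0,0,0],
    [1,0,0,0,0]
  ]
}}

```text
time_s: 13.9
tcp_pos: [0.5305, -0.127, 0.2031]
eef_rot: [-90.0, -0.0, -179.7]
contact_force: [-1.9, 0.3, 6.2]
gripper_width: 0.0221
```

```bash
python3 av.py
```

```text
14.15 [ 0.53  -0.127  0.203] -179.7339271016519 FM [-2.039 -0.42   5.755 -0.114  0.722  0.109] Mz [0.113 0.133 0.085 0.083 0.129]
```

Call:
{"fn": "jog_arm", "kwargs": {
  "steps": [
    [1,0,0,0,1],
    [1,0,0,0,0],
    [1,0,0,0,0]
  ]
}}

```text
time_s: 14.4
tcp_pos: [0.5305, -0.127, 0.203]
eef_rot: [-90.0, -0.0, 179.3]
contact_force: [-1.8, 0.4, 5.4]
gripper_width: 0.0219
```

```bash
python3 av.py
```

```text
14.65 [ 0.53  -0.127  0.203] 179.27073919049909 FM [-1.705 -0.367  5.772 -0.091  0.737  0.126] Mz [0.126 0.167 0.14  0.083 0.117]
```

Call:
{"fn": "jog_arm", "kwargs": {
  "steps": [
    [1,0,0,0,1],
    [1,0,0,0,1],
    [1,0,0,0,0],
    [1,0,0,0,0]
  ]
}}

```text
time_s: 14.98
tcp_pos: [0.5304, -0.127, 0.203]
eef_rot: [-90.0, -0.0, 177.3]
contact_force: [-1.6, -0.6, 6.1]
gripper_width: 0.0219
```

```bash
python3 av.py
```

```text
15.2333 [ 0.53  -0.127  0.203] 177.27365222327592 FM [-1.658 -0.192  6.141 -0.081  0.806  0.152] Mz [0.078 0.167 0.137 0.2   0.181]
```

Call:
{"fn": "jog_arm", "kwargs": {
  "steps": [
    [1,0,0,0,1],
    [1,0,0,0,0],
    [1,0,0,0,0]
  ]
}}

```text
time_s: 15.48
tcp_pos: [0.5304, -0.127, 0.203]
eef_rot: [-90.0, -0.0, 176.3]
contact_force: [-2.1, -0.2, 6.8]
gripper_width: 0.0217
```

```bash
python3 av.py
```

```text
15.7333 [ 0.53  -0.127  0.203] 176.2713720037173 FM [-1.773 -0.592  5.688 -0.065  0.798  0.166] Mz [0.128 0.149 0.197 0.164 0.191]
```

Call:
{"fn": "jog_arm", "kwargs": {
  "steps": [
    [1,0,0,0,1],
    [1,0,0,0,0.8],
    [1,0,0,0,0],
    [1,0,0,0,0]
  ]
}}

```text
time_s: 16.07
tcp_pos: [0.5303, -0.127, 0.203]
eef_rot: [-90.0, -0.0, 174.5]
contact_force: [-1.6, -0.7, 5.5]
gripper_width: 0.0219
```

```bash
python3 av.py; python3 av.py; python3 - <<'E'
from plant import r
import cv2,numpy as np
b=r.capture("side")
im=cv2.resize(b["image"][235:285,285:335][:,:,::-1],(600,600),interpolation=2)
cv2.imwrite("pics/g.png",np.clip((im.astype(float)-40)*1.6,0,255).astype(np.uint8))
E
```

```text
16.3167 [ 0.53  -0.127  0.203] 174.47751033981962 FM [-1.989 -0.026  5.952 -0.048  0.865  0.207] Mz [0.206 0.202 0.206 0.203 0.217]
16.5667 [ 0.53  -0.127  0.203] 174.47503953077285 FM [-1.921 -0.011  5.872 -0.07   0.872  0.201] Mz [0.189 0.192 0.199 0.225 0.199]
```

View pics/g.png

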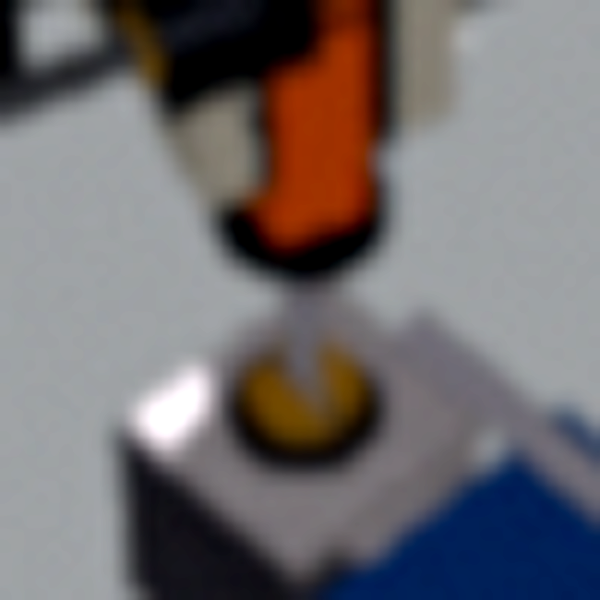

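Call:
{"fn": "jog_arm", "kwargs": {
  "steps": [
    [1,0,0,0,-2.5],
    [1,0,0,0,-2.5],
    [1,0,0,0,-2.5],
    [1,0,0,0,-2.5],
    [1,0,0,0,0],
    [1,0,0,0,0]
  ]
}}

```text
time_s: 17.12
tcp_pos: [0.5306, -0.127, 0.2031]
eef_rot: [-90.0, 0.0, -175.5]
contact_force: [-1.0, -0.6, 6.3]
gripper_width: 0.0219
```

```bash
python3 av.py
```

```text
17.3667 [ 0.531 -0.127  0.203] -175.5400798576795 FM [-1.818 -0.544  5.622 -0.101  0.607  0.021] Mz [-0.012  0.007 -0.034  0.064  0.081]
```

Call:
{"fn": "jog_arm", "kwargs": {
  "steps": [
    [1,0,0,0,-2],
    [1,0,-0.001,0,0],
    [1,0,-0.001,0,0],
    [1,0,-0.002,0,0],
    [1,0,-0.004,0,0],
    [1,0,-0.008,0,0],
    [1,0,-0.015,0,0],
    [1,0,-0.015,0,0],
    [1,0,-0.01,0,0],
    [1,0,0,0,0]
  ]
}}

```text
time_s: 18.2
tcp_pos: [0.5317, -0.1269, 0.2613]
eef_rot: [-90.0, 0.2, -173.6]
contact_force: [-0.6, -0.1, -0.4]
gripper_width: 0.0219
```

```bash
python3 av.py;python3 st.py .463 .199 .257; python3 - <<'E'
from plant import r
import cv2,numpy as np,pickle
b=r.capture("side");pickle.dump(b,open("h_s.pkl","wb"))
im=cv2.resize(b["image"][220:290,275:345][:,:,::-1],(600,600),interpolation=2)
cv2.imwrite("pics/h.png",im)
E
```

```text
18.45 [ 0.53  -0.127  0.258] -173.66953416731982 FM [-0.242 -0.18  -1.565  0.089 -0.048  0.014] Mz [ 0.033 -0.022  0.026  0.042 -0.007]
18.45 [ 0.53   -0.1267  0.2577] rot [ -90.0193   -0.09   -173.6695] F [ 0.1609  0.7967 -1.6833] M [ 0.0735 -0.0757 -0.0073] w 0.02149648843848258 j [  7.1441   7.8951 -14.6698  -0.0222 -67.5248  -0.8052]
tool x,y,z: 0.03070546869335847 0.0006911925607736014 -0.3311421939264211
```

View pics/h.png

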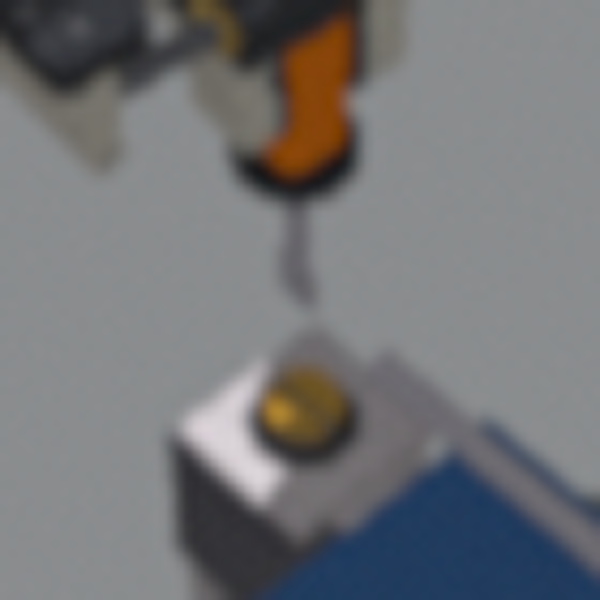

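Call:
{"fn": "jog_arm", "kwargs": {
  "steps": [
    [1,0,0,0,-5],
    [1,0,0,0,-5],
    [1,0,0,0,-5],
    [1,0,0,0,-5],
    [1,0,0,0,-5],
    [1,0,0,0,-5],
    [1,0,0,0,-5],
    [1,0,0,0,-5],
    [1,0,0,0,-5],
    [1,0,0,0,-5],
    [1,0,0,0,-3.5],
    [1,0,0,0,0]
  ]
}}

```text
time_s: 19.5
tcp_pos: [0.5303, -0.1268, 0.258]
eef_rot: [-90.1, -0.0, -120.0]
contact_force: [-0.4, -0.5, -0.7]
gripper_width: 0.0214
```

```bash
python3 st.py .463 .199 .257
```

```text
19.5 [ 0.5303 -0.1268  0.258 ] rot [ -90.0555   -0.0327 -120.005 ] F [-0.4226 -0.5007 -0.6796] M [-0.0165 -0.0258 -0.036 ] w 0.021408950835824423 j [  7.145    7.8962 -14.6337  -0.0081 -67.5341  52.853 ]
tool x,y,z: -0.24843839698142955 0.000994489800926257 -0.22122718347512593
```

Call:
{"fn": "jog_arm", "kwargs": {
  "steps": [
    [1,-0.012,0,-0.011,0],
    [1,-0.024,0,-0.0215,0],
    [1,-0.025,0,-0.022,0],
    [1,-0.025,0,-0.022,0],
    [1,-0.025,0,-0.022,0],
    [1,-0.025,0,-0.022,0],
    [1,-0.025,0,-0.022,0],
    [1,-0.025,0,-0.022,0],
    [1,-0.025,0,-0.022,0],
    [1,-0.025,0,-0.022,0],
    [1,-0.012,0,-0.011,0],
    [1,0,0,0,0]
  ]
}}

```text
time_s: 20.5
tcp_pos: [0.4648, 0.2008, 0.2582]
eef_rot: [-90.0, -0.0, -120.1]
contact_force: [0.8, 0.5, 0.4]
gripper_width: 0.0221
```

```bash
python3 st.py .463 .199 .257
```

```text
20.5 [0.4648 0.2008 0.2582] rot [ -90.0155   -0.0042 -120.1293] F [0.8061 0.5135 0.4183] M [-0.0517 -0.0115 -0.0353] w 0.022084529450294387 j [ 45.6126   4.0164 -19.0456  -0.0151 -66.9458  14.264 ]
tool x,y,z: 0.002447569345033003 0.0012296941973304887 -0.0006653236059780302
```

Call:
{"fn": "jog_arm", "kwargs": {
  "steps": [
    [1,0,0,0,0],
    [1,0,0,0,0],
    [1,0,0,0,0]
  ]
}}

```text
time_s: 20.75
tcp_pos: [0.4654, 0.1972, 0.2585]
eef_rot: [-90.0, -0.0, -120.3]
contact_force: [0.7, -0.2, -0.5]
gripper_width: 0.022
```

```bash
python3 st.py .463 .1992 .257; python3 - <<'E'
from plant import r
import cv2,numpy as np
a=r.capture("top")["image"][:,:,::-1];b=r.capture("side")["image"][:,:,::-1]
cv2.imwrite("pics/i.png",np.hstack([cv2.resize(a[240:320,180:260],(400,400),interpolation=2),cv2.resize(b[150:240,190:280],(400,400),interpolation=2)]))
cv2.imwrite("pics/i2.png",cv2.resize(a[255:290,325:360],(500,500),interpolation=2))
E
```

```text
20.75 [0.4654 0.1972 0.2585] rot [ -90.005    -0.0252 -120.2517] F [ 0.6676 -0.1912 -0.5311] M [-0.0229  0.0013 -0.0289] w 0.021991706898762366 j [ 45.2602   3.927  -19.1158   0.0015 -66.9829  14.4875]
tool x,y,z: -0.0005375392591254412 0.0014902365123758976 -0.0031138039619368675
```

View pics/i.png

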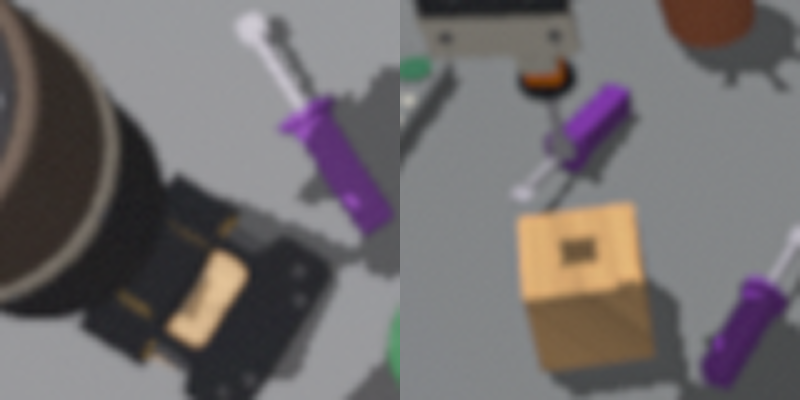

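View pics/i2.png

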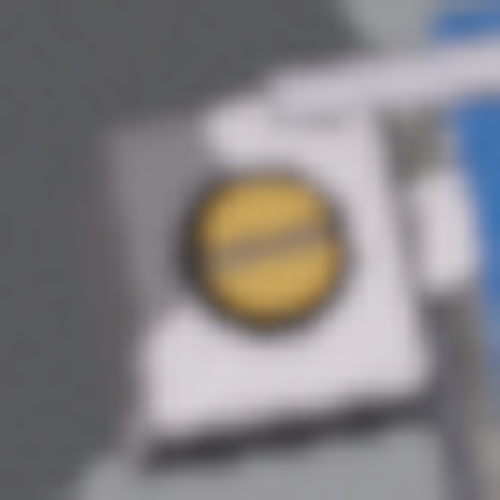

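Call:
{"fn": "jog_arm", "kwargs": {
  "steps": [
    [1,-0.0005,0,-0.003,0],
    [1,0,0.015,0,0],
    [1,0,0.02,0,0],
    [1,0,0.02,0,0],
    [1,0,0.015,0,0],
    [1,0,0,0,0],
    [1,0,0,0,0],
    [1,0,0,0,0]
  ]
}}

```text
time_s: 21.52
tcp_pos: [0.4637, 0.2, 0.1897]
eef_rot: [-90.0, 0.1, -120.2]
contact_force: [0.5, -0.3, -0.1]
gripper_width: 0.0217
```

```bash
python3 st.py .463 .1992 .1157
```

```text
21.5167 [0.4637 0.2    0.1897] rot [ -89.9559    0.0585 -120.1709] F [ 0.51   -0.282  -0.1175] M [ 0.0462 -0.0543 -0.022 ] w 0.021675799825097916 j [ 45.681    7.0973 -25.1133   0.0336 -57.7219  14.1302]
tool x,y,z: 0.0010608597548757146 0.07403083086613282 -0.00015569392222656154
```

Call:
{"fn": "jog_arm", "kwargs": {
  "steps": [
    [1,0.0008,0.005,0,0],
    [1,0,0.01,0,0],
    [1,0,0.01,0,0],
    [1,0,0.01,0,0],
    [1,0,0.01,0,0],
    [1,0,0.01,0,0],
    [1,0,0.008,0,0],
    [1,0,0.005,0,0],
    [1,0,0.003,0,0],
    [1,0,0,0,0],
    [1,0,0,0,0]
  ]
}}

```text
time_s: 22.43
tcp_pos: [0.4628, 0.1993, 0.1177]
eef_rot: [-90.0, 0.0, -120.2]
contact_force: [0.5, 0.5, -0.3]
gripper_width: 0.0217
```

```bash
python3 st.py .463 .1992 .1157
```

```text
22.4333 [0.4628 0.1993 0.1177] rot [ -89.992     0.0012 -120.1557] F [ 0.5261  0.4556 -0.3394] M [ 0.063  -0.0518  0.0199] w 0.021698656378380008 j [ 45.6742  11.7184 -30.4329   0.0101 -47.8456  14.1632]
tool x,y,z: -4.129653033434527e-05 0.0020278223752806246 0.0002008886837250463
```

Call:
{"fn": "jog_arm", "kwargs": {
  "steps": [
    [1,0,0.0007,0,0],
    [1,0,0.0007,0,0],
    [1,0,0,0,0],
    [1,0,0,0,0]
  ]
}}

```text
time_s: 22.77
tcp_pos: [0.4627, 0.1992, 0.1165]
eef_rot: [-90.0, 0.0, -120.2]
contact_force: [0.5, 1.1, -1.5]
gripper_width: 0.022
```

```bash
python3 av.py
```

```text
23.0167 [0.463 0.199 0.116] -120.16362944714032 FM [-0.021 -0.034 -1.296 -0.026  0.008  0.016] Mz [ 0.048 -0.029 -0.005  0.033  0.034]
```

Still hanging about 0.7 mm above rest. I'll lower it a touch, then open.

Call:
{"fn": "jog_arm", "kwargs": {
  "steps": [
    [1,0,0.0005,0,0],
    [1,0,0,0,0],
    [0.7,0,0,0,0],
    [0.6,0,0,0,0],
    [0.5,0,0,0,0],
    [0.4,0,0,0,0],
    [0.4,0,0,0,0],
    [0.4,0,0,0,0]
  ]
}}

```text
time_s: 23.68
tcp_pos: [0.4626, 0.1992, 0.1158]
eef_rot: [-90.0, -0.0, -120.2]
contact_force: [0.5, -0.6, 1.0]
gripper_width: 0.0508
```

```bash
python3 st.py
```

```text
23.6833 [0.4626 0.1992 0.1158] rot [ -89.9997   -0.0004 -120.1631] F [ 0.5179 -0.5524  0.992 ] M [0.0109 0.0259 0.0311] w 0.05082547532474327 j [ 45.674   11.85   -30.5752   0.0005 -47.5751  14.1626]
```

Call:
{"fn": "jog_arm", "kwargs": {
  "steps": [
    [0.4,0,-0.005,0,0],
    [0.4,0,-0.015,0,0],
    [0.4,0,-0.025,0,0],
    [0.4,0,-0.025,0,0],
    [0.4,0,-0.025,0,0],
    [0.4,0,-0.02,0,0],
    [0.4,-0.014,0,-0.025,0],
    [0.4,-0.014,0,-0.025,0],
    [0.4,-0.014,0,-0.025,0],
    [0.4,-0.014,0,-0.025,0],
    [0.4,-0.014,0,-0.025,0],
    [0.4,-0.014,0,-0.025,0]
  ]
}}

```text
time_s: 24.68
tcp_pos: [0.3743, 0.3482, 0.2314]
eef_rot: [-90.0, 0.0, -120.2]
contact_force: [0.9, 0.2, -0.1]
gripper_width: 0.0526
```

Call:
{"fn": "jog_arm", "kwargs": {
  "steps": [
    [0.4,-0.014,0,-0.025,0],
    [0.4,-0.014,0,-0.025,0],
    [0.4,-0.014,0,-0.025,0],
    [0.4,-0.014,0,-0.025,0],
    [0.4,0,0,0,0],
    [0.4,0,0,0,0]
  ]
}}

```text
time_s: 25.18
tcp_pos: [0.316, 0.4468, 0.2308]
eef_rot: [-90.0, -0.0, -120.0]
contact_force: [-0.2, -0.5, 0.9]
gripper_width: 0.0523
```

```bash
python3 st.py; python3 - <<'E'
from plant import r
import cv2,numpy as np
a=r.capture("top")["image"][:,:,::-1];b=r.capture("side")["image"][:,:,::-1]
cv2.imwrite("pics/top_end.png",a);cv2.imwrite("pics/side_end.png",b)
cv2.imwrite("pics/k.png",np.hstack([cv2.resize(a[272:322,190:240],(400,400),interpolation=2),cv2.resize(b[160:250,190:280],(400,400),interpolation=2)]))
E
```

```text
25.1833 [0.316  0.4468 0.2308] rot [ -89.9948   -0.0193 -120.0366] F [-0.2248 -0.5466  0.9495] M [-0.0401  0.0354  0.0076] w 0.05233291827537338 j [ 75.2475   9.1676 -16.7874  -0.0001 -64.065  -15.284 ]
```

View pics/k.png

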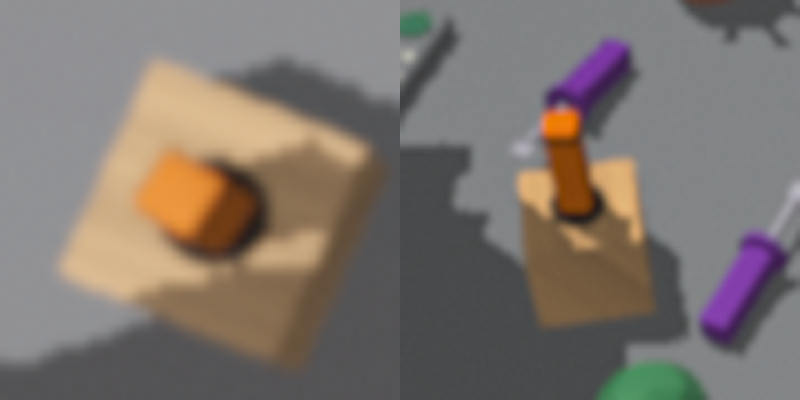

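View pics/top_end.png

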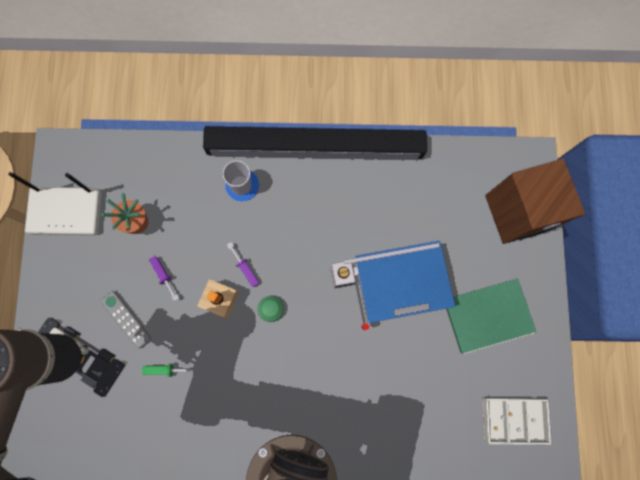

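```bash
python3 - <<'E'
from h import *
from plant import r
c=r.capture("top");x0,y0=330,258
im=cv2.resize(c["image"][y0:y0+26,x0:x0+26],None,fx=8,fy=8,interpolation=2).astype(np.float32).sum(2)
P=[];W=[]
for y in range(208):
  for x in range(208):
    if (x-110)**2+(y-115)**2<29**2: P.append(at(c,*cr(x,y,x0,y0,8),.1045)[:2]);W.append(im[y,x])
P=np.array(P);W=np.array(W);w=np.clip(np.percentile(W,60)-W,0,None)
ev,V=np.linalg.eigh(np.cov(P.T,aweights=w));print("slot yaw",np.degrees(np.arctan2(V[1,1],V[0,1])),ev**.5)
print(r.close_job())
E
```

```text
slot yaw 107.59059231970559 [0.00224988 0.00572662]
the job is handed in; nothing more can be done
None
```

The brass screw is snug on its stop, the orange driver is back upright in its stand, and I handed the job in at about 25 s on the robot's clock (limit 64 s).

- **Screw:** I pressed with about 6–7 N and turned clockwise until it wound up against the stop. The torque averaged 0.20 N m there, inside the 0.15–0.25 range. I then eased off to near zero torque and lifted out.
- **Slot angle:** The top camera shows the slot moved from about -23° to -72°, roughly 0.86 rad. That fits the stop at 1.5 from a start of about 0.64.
- **Driver:** The last pictures show it hanging by its collar in the stand, with the gripper clear of everything.
- **Rest of the bench:** By eye, the tumbler, paperweight, remote, book, plant and bin are where they were.

**What disagreed:**
- The two camera estimates of the screw's position differed by about 2 mm. The blade first touched the rim, then dropped into the slot, and I re-centred it by the side force.
- The three decoy drivers (one green, two purple) fell over early on. They had been standing on their tips with nothing holding them. The planned path gave clearance and the readings showed no contact force, so I believe they fell by themselves, but I did not see it happen. I left them lying.

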